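# Hold the desk gate open with a bus bar lever

### The job

The copper bus bar lies across the black meter base as a lever, with its short end tucked under the lip of the heavy steel gate flap. With the fingertips, push the raised long end of the bar down until it is almost on the desk, so that the flap is lifted well open, and finish while still holding it down there. Do not grasp or lift the bar, do not touch the flap, keep the meter base in its place, and leave the sealing die and the two lead seals where they are.

Things in the scene. Friction and masses are not known exactly. Their poses are not given: they have to be found in the camera images.
- bar_end (a point): The point to press: top face of the copper bar, on its centre line, 20 mm in from the tip of the raised long end. About 119 mm above the desk at the start, about 12 mm when the tip touches the desk. It swings about the ridge 220 mm away, so it moves nearly straight down (under 15 mm sideways). z is up at the start; x points level along the bar to the gate. Pressing takes about 4 to 14 N.
- bus_bar: Flat copper bus bar, 360 x 30 x 8 mm, 0.78 kg, loose, sloping about 16 degrees at the start: the short end, 120 mm beyond the ridge, is under the flap's lip; the long end, 240 mm from the ridge, is up in the air. Origin on its underside over the ridge, about 52 mm above the desk; axes as bar_end.
- bar_pivot (a point): Point on the bar's underside where it lies on the ridge, about 52 mm above the desk (the bar's origin). Two bolts through the bar, one each side of the ridge, keep it from sliding along; two brass clips on the meter base, 67 mm high, stand either side of it.
- meter_base: Black plastic meter base with four rubber feet, loose, 1 kg: 80 mm along the bar, 130 mm across it, body 37 mm high, with a rounded ridge across its middle whose top is 52 mm high. Origin on the desk under the middle of the ridge.
- gate_flap (a joint): Angle of the heavy steel flap (about 3 kg) about its level hinge, rad: 0 = shut (as at the start), growing as the lip rises; it is about 0.40 to 0.45 when the long end of the bar touches the desk. It falls shut by its own weight when the bar is let go.
- gate_lip (a point): Middle of the front top edge of the flap's lip, 250 mm wide and 42 mm above the desk when shut. The flap slopes up from it to a hinge 145 mm farther back and 115 mm high, between two grey steel cheeks 280 mm apart overall and 128 mm high.
- sealing_die: Brass sealing die standing upright, 32 mm across the foot, 64 mm high. Origin at the middle of its underside. To be left alone.
- seal_a: Round lead seal, 22 mm across, 8 mm high, lying flat. Origin at its underside. To be left alone.
- seal_b: The other round lead seal, the same size. Origin at its underside. To be left alone.
There are look-alikes about, which are no part of the job. Several things have the shape of the meter_base; the one meant has the colours described above.

How it is judged (in metres and radians):
On the way:
1. the flap is raised by pressing the bar with the fingers (value of joint gate_flap above 0.15 rad and contact force between the fingers and bus_bar above 1 N), for 0.1 s.
At the end, for the whole second after the job is handed in: Flap still, at 0.32 rad or more, carried by the bar over the meter base; fingers press the bar over 1 N with bar_end under 50 mm above the desk; robot not touching the flap; meter base within 25 mm, die and seals within 15 mm of their starts (value of joint gate_flap above 0.32 rad and velocity of joint gate_flap between -0.1 and 0.1 rad/s and height (world z) of bar_end below 0.05 m and contact force between the fingers and bus_bar above 1 N and contact force between bus_bar and gate_flap above 2 N and contact force between bus_bar and meter_base above 2 N and contact force between each of the arm, the fingers and gate_flap below 0.5 N and distance of meter_base from where it was at the start of the episode below 0.025 m and distance of each of sealing_die, seal_a, seal_b from where it was at the start of the episode below 0.015 m); the arm keeps its last pose, push and grip.
It fails at once if the bus bar is lifted or dragged off the meter base (distance of bar_pivot from where it was at the start of the episode above 0.03 m).
It fails at once if the robot touches the gate flap (contact force between any of the arm, the fingers and gate_flap above 1 N).
It fails at once if the meter base is shoved away (distance of meter_base from where it was at the start of the episode above 0.025 m).
It fails at once if the die or a seal is disturbed (distance of any of sealing_die, seal_a, seal_b from where it was at the start of the episode above 0.015 m or angle between sealing_die's own z axis and vertical above 0.4 rad).
It also fails if it takes over 32 s, if anything falls off the work surface, if the arm or the gripper's body presses on something with over 40 N, if the wrist force passes 120 N, or if a joint passes its speed limit or range.

### The arm

A 6-joint arm with a two-finger parallel gripper is mounted at the origin on the work surface. World frame = base frame: x ahead of the robot, y to its left, z up, the work surface at z = 0. Lengths are in m, angles in degrees, forces in N, time in s.
With the tool pointing down it reaches from about 0.3 to 0.75 m from the base axis. Payload 8.5 kg.
Tool frame: the origin (TCP) lies at the very end of the fingers, on their centre line; the grasp point (between the pads) lies 19 mm behind it; z points along the fingers, y is the direction in which the jaws open and shut (so a half turn about z gives the same grasp; the last joint's range is limited). The gripper opens to 85 mm and grips with 20 to 120 N. Pads are 22 mm wide; open, the fingers measure 114 mm over their backs; the gripper's body (76 mm by 85 mm) begins 54 mm behind the grasp point. The pads swing forward as they close: fully open they stand 13 mm farther back than shut.
Start: joints at [56.763, 21.807, 74.336, -0, 83.858, -12.336], TCP at [0.196, 0.514, 0.231] pointing down, gripper open.
Joint ranges: [-178.18, 178.18], [-50.72, 133.34], [12.68, 142.11], [-81.47, 261.47], [9.98, 163.14], [-165.26, 165.26]. Speed limits (degrees/s): [136.94, 136.94, 180, 180, 180, 180].

### API

Orientations are given as a 3x3 rotation matrix whose columns are the frame's x, y, z axes.
In Python, from rig import observe, get_image, calibration, close_job gives the robot as it stands.
- The arm moves only by the tool servo_tool, never from a script. Its argument "commands" is a list of rows, each an object with "delta_rot": the turn, a rotation vector about the world's x, y, z in units of 6 degrees (1.0 is 6 degrees), a list of three; "travel": the shift along the world's x, y, z in units of 30 mm (1.0 is 30 mm), a list of three; "fingers": the closure in counts, from 0 (fully open) to 255 (shut). A call has 1 to 8 rows; each row shifts and turns the pose as measured when the row begins; what a row does not reach is not made up. A row lasts 1/10 s, in which the tool goes at most 50 mm and 8.59 degrees, less where a joint would pass 70% of its speed; a pose out of reach is approached as far as the arm can. A call is refused whole if a number of a shift passes 1 or a number of a turn 1, either way. A call with a gripper value outside its range is refused whole. The fingers move at their own pace and stop on an object; "squeeze" is the grip in N (left out, the last holds). Time passes only in rows, so rows that do not move let the fingers close. It gives the time, the measured TCP pose, the force and the opening at its end, in the units of the state.
- observe(): the state, without advancing time (a new reading comes with each control period).
- get_image(name): name is "side" or "top"; returns the picture (400x640x3 uint8, red, green, blue); there is no depth.
- calibration(name): a dict with "camera_matrix" (3x3 intrinsics, pixels), "distortion" ([k1, k2, p1, p2, k3] as OpenCV has them; the pictures are not rectified), "position" and "rotation" of the camera in the world. Camera axes: x right, y down, z forward; pixel columns grow to the right and rows downward; lengths in m; the calibration is good to about 2 mm. A picture is of the moment at which its call begins. calibration takes no time and is no camera call.
- close_job(): hands the job in, once; it reports no verdict.
The state is a dict: "time_s": time; "q": joint angles; "qvel": joint speeds; "joint_efforts": joint torques, N m; "position": TCP position; "tool_rot": TCP orientation; "ft_force": force on the tool from outside, world axes, zero at the start; "wrist_torque": the same for the moment, N m; "grip_width": finger opening in m.
Only numpy, scipy, OpenCV 4.12 (cv2) and the standard library are available. Lean on these libraries where they do the work, as an engineer would, in place of code of your own. Each camera call takes 0.05 s, during which the arm holds its last target.

## Working session

There is one attempt and no reset: what is moved stays moved. The work goes in short steps, Python scripts to look and compute and a tool call to move; the robot and the scene stay as the last step left them, time stands still between calls to the robot, and variables do not carry over. Pictures are saved under pics/ and viewed, and the job is handed in when it is done.

Besides the shell and the picture viewer there is one more tool, called after "Emit:" as name(argument=value, ...) on one line, values as JSON. servo_tool: Moves the arm, as the interface text tells. Its arguments: {"type":"object","properties":{"commands":{"type":"array","items":{"type":"object","properties":{"delta_rot":{"type":"array","items":{"type":"number"}},"travel":{"type":"array","items":{"type":"number"}},"fingers":{"type":"number"}}}},"squeeze":{"type":"number"}},"required":["commands"]}

```bash
mkdir -p pics; ls; python3 - <<'E'
from rig import *
import cv2,numpy as np
for n in("side","top"):
    im=get_image(n); cv2.imwrite(f"pics/{n}0.png",im[:,:,::-1]); c=calibration(n); print(n,c)
o=observe();print(o)
E
```

```text
pics
side {'camera_matrix': array([[428.22523101,   0.        , 323.68522331],
       [  0.        , 428.22523101, 193.61772306],
       [  0.        ,   0.        ,   1.        ]]), 'distortion': array([-0.11815732,  0.        ,  0.        ,  0.        ,  0.        ]), 'position': array([ 0.43638624, -0.559313  ,  0.57418313]), 'rotation': array([[ 0.98209401, -0.11098612,  0.15222822],
       [-0.18790087, -0.51879129,  0.83399572],
       [-0.01358728, -0.84766602, -0.53035621]])}
top {'camera_matrix': array([[442.35811568,   0.        , 323.37010539],
       [  0.        , 442.35811568, 198.70846404],
       [  0.        ,   0.        ,   1.        ]]), 'distortion': array([-0.11638818,  0.        ,  0.        ,  0.        ,  0.        ]), 'position': array([0.33230731, 0.19649018, 1.28111908]), 'rotation': array([[-0.01595833, -0.97860603,  0.20512331],
       [-0.99984491,  0.01714669,  0.00401712],
       [-0.00744836, -0.20502739, -0.97872789]])}
{'time_s': 0.1, 'q': array([ 5.67624979e+01,  2.18370701e+01,  7.43799662e+01,  1.33541309e-03,
        8.38582153e+01, -1.23350158e+01]), 'qvel': array([ 0.04183148, -0.0850597 , -0.19565134,  0.05806355,  0.02947624,
        0.02599365]), 'joint_efforts': array([ 3.24732129e-03, -4.49218440e+01, -2.31654936e+01, -1.19506008e-04,
        3.69127578e-03,  5.66740391e-05]), 'position': array([0.19606849, 0.51358007, 0.2307767 ]), 'tool_rot': array([[-9.34187986e-01,  3.56780409e-01, -7.39265056e-04],
       [ 3.56781046e-01,  9.34187404e-01, -1.08582418e-03],
       [ 3.03211308e-04, -1.27811966e-03, -9.99999137e-01]]), 'ft_force': array([0.36370853, 0.79785689, 0.11945802]), 'wrist_torque': array([ 0.03711788, -0.01187431, -0.00423404]), 'grip_width': 0.08523787352922059}
```

View pics/side0.png

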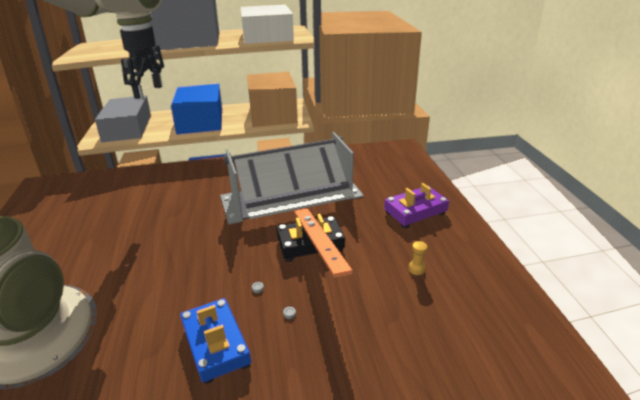

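View pics/top0.png

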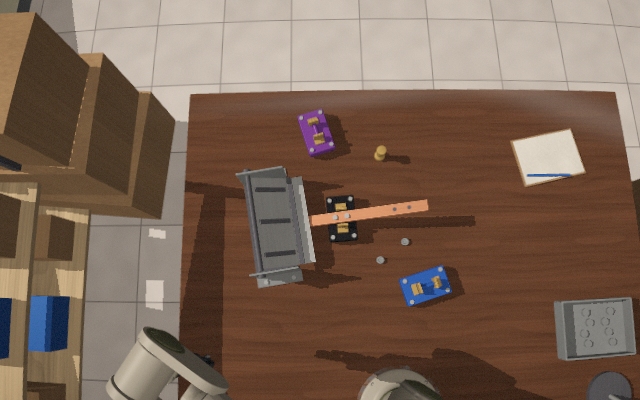

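Candidates:
- Meter bases: black (side 310,235; top 342,218), blue (side 215,338; top 425,286) and purple (side 417,204; top 317,132). I choose the black one, since the copper bar lies across it.
- The bar is the only orange strip. Its raised end is at side (340,270), top (428,205).
- The die is at side (418,258), and the seals are at side (257,287) and (289,313).

```bash
cat > h.py <<'E'
from rig import *
import cv2,numpy as np
def ray(n,px):
    c=calibration(n);u=cv2.undistortPoints(np.array([[px]],float),c["camera_matrix"],c["distortion"])[0,0]
    d=c["rotation"]@np.array([u[0],u[1],1]);return c["position"],d/np.linalg.norm(d)
def plane(n,px,z):
    p,d=ray(n,px);return p+d*(z-p[2])/d[2]
def tri(a,b):
    p,d=ray("side",a);q,e=ray("top",b)
    s=np.linalg.lstsq(np.stack([d,-e],1),q-p,rcond=None)[0]
    A=p+d*s[0];B=q+e*s[1];return (A+B)/2,np.linalg.norm(A-B)
def proj(n,P):
    c=calibration(n);R=c["rotation"].T
    return cv2.projectPoints(np.array(P,float).reshape(-1,3),cv2.Rodrigues(R)[0],-R@c["position"],c["camera_matrix"],c["distortion"])[0][:,0]
def barmask(n,im):
    h=cv2.cvtColor(im,cv2.COLOR_RGB2HSV)
    m=cv2.inRange(h,(5,120,150),(14,255,255))
    k,l,st,_=cv2.connectedComponentsWithStats(m)
    box=(280,200,360,280) if n=="side" else (300,190,440,235)
    r=np.zeros_like(m);r[box[1]:box[3],box[0]:box[2]]=m[box[1]:box[3],box[0]:box[2]]
    return r
E
python3 - <<'E'
from h import *
for n in("side","top"):
    im=cv2.imread(f"pics/{n}0.png")[:,:,::-1].copy()
    m=barmask(n,im);c=max(cv2.findContours(m,0,2)[0],key=cv2.contourArea)
    print(n,cv2.contourArea(c),cv2.approxPolyDP(c,3,True)[:,0].tolist(),cv2.minAreaRect(c))
    x0,y0,w,h=(270,190,100,100) if n=="side" else (290,170,160,80)
    cr=im[y0:y0+h,x0:x0+w,::-1].copy();mm=m[y0:y0+h,x0:x0+w]
    o=cv2.resize(cr,None,fx=4.5,fy=4.5,interpolation=2);
    cs=[(k*4.5).astype(int) for k in cv2.findContours(mm,0,2)[0]]
    cv2.drawContours(o,cs,-1,(0,255,0),1)
    cv2.imwrite(f"pics/{n}crop.png",o)
E
```

```text
side 1195.0 [[295, 210], [331, 272], [349, 273], [352, 269], [310, 211]] ((321.0221862792969, 242.214599609375), (82.72653198242188, 19.035797119140625), 53.8418083190918)
top 1139.0 [[425, 199], [312, 215], [311, 223], [426, 210]] ((368.9400634765625, 212.5800018310547), (11.313708305358887, 117.66256713867188), 81.8698959350586)
```

View pics/sidecrop.png

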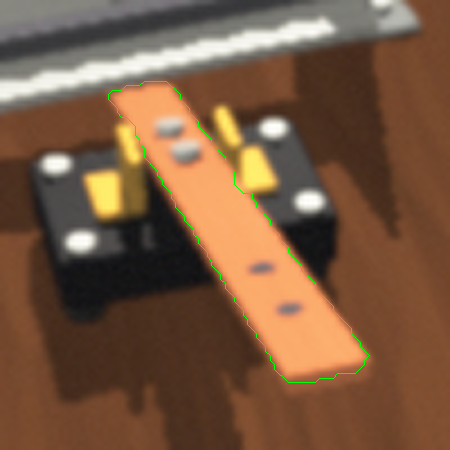

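View pics/topcrop.png

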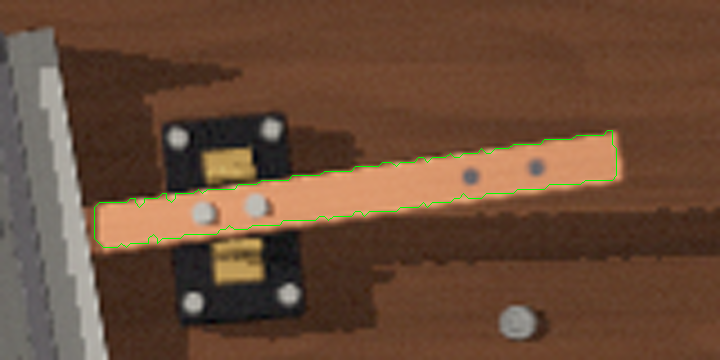

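```bash
python3 - <<'E'
from h import *
a=tri((351.6,269.5),(426.4,199.3));b=tri((333.1,273.5),(427.5,210));print(a,b)
T=(plane("top",(426.4,199.3),.1245)+plane("top",(427.5,210),.1245))/2
S=(plane("side",(351.6,269.5),.1245)+plane("side",(333.1,273.5),.1245))/2
print("tip top",T,"side",S,np.linalg.norm(a[0]-b[0]))
# axis: bar top face near bolts, middle of bolts = ridge
Bt=plane("top",(290+231/4.5,170+209/4.5),.063);Bs=plane("side",(270+178/4.5,190+139/4.5),.063)
print("pivot",Bt,Bs)
tip=(T+S)/2;piv=(Bt+Bs)/2
u=(piv-tip);u[2]=0;print(np.linalg.norm(u));u/=np.linalg.norm(u);print(u,np.degrees(np.arctan2(u[1],u[0])))
be=tip+u*.0192;be[2]=.119;print("bar_end",be)
for n,p in(("die",(418,272)),("sa",(257,288)),("sb",(289,314))):print(n,plane("side",p,0))
E
```

```text
(array([ 0.56780484, -0.07562857,  0.1219957 ]), np.float64(0.0018749770733042118)) (array([ 0.53843595, -0.0770943 ,  0.12060133]), np.float64(0.0025673731475354955))
tip top [ 0.55364558 -0.07570959  0.1245    ] side [ 0.55118364 -0.0799534   0.1245    ] 0.029438486404254487
pivot [0.53616791 0.15218015 0.063     ] [0.53507423 0.14728077 0.063     ]
0.22818077556928906
[-0.07359754  0.99728802  0.        ] 94.22064441249923
bar_end [ 0.55100154 -0.05868356  0.119     ]
die [0.72774607 0.02003418 0.        ]
sa [0.41496588 0.0400748  0.        ]
sb [ 0.46645547 -0.03584645  0.        ]
```

The side crop shows the copper bar between brass clips on the black base, with its short end under the white-edged lip. Its raised tip is at side (333–352, 269–274), top (427, 199–210). The fitted bar_end is at about (0.551, −0.059, 0.119). I'll travel high with the fingers shut and turn the jaws along the bar.

Emit:
servo_tool(commands=[{"travel": [0.6, -0.95, 0], "delta_rot": [0, 0, 0.25], "fingers": 255}, {"travel": [0.6, -0.95, 0], "delta_rot": [0, 0, 0.25], "fingers": 255}, {"travel": [0.6, -0.95, 0], "delta_rot": [0, 0, 0.25], "fingers": 255}, {"travel": [0.6, -0.95, 0], "delta_rot": [0, 0, 0.25], "fingers": 255}, {"travel": [0.6, -0.95, 0], "delta_rot": [0, 0, 0.25], "fingers": 255}, {"travel": [0.6, -0.95, 0], "delta_rot": [0, 0, 0.25], "fingers": 255}, {"travel": [0.6, -0.95, 0], "delta_rot": [0, 0, 0.25], "fingers": 255}, {"travel": [0.6, -0.95, 0], "delta_rot": [0, 0, 0.25], "fingers": 255}], squeeze=20)

```text
time_s: 0.9
position: [0.3409, 0.2786, 0.2279]
tool_rot: [[-0.99, 0.14, -0.004], [0.14, 0.99, -0.005], [0.004, -0.005, -1.0]]
ft_force: [0.5, 1.3, -0.4]
grip_width: -0.0001
```

Emit:
servo_tool(commands=[{"travel": [0.6, -0.95, 0.05], "delta_rot": [0, 0, 0.25], "fingers": 255}, {"travel": [0.6, -0.95, 0.05], "delta_rot": [0, 0, 0.25], "fingers": 255}, {"travel": [0.6, -0.95, 0.05], "delta_rot": [0, 0, 0.25], "fingers": 255}, {"travel": [0.6, -0.95, 0.05], "delta_rot": [0, 0, 0.25], "fingers": 255}, {"travel": [0.6, -0.95, 0.05], "delta_rot": [0, 0, 0.25], "fingers": 255}, {"travel": [0.6, -0.95, 0.05], "delta_rot": [0, 0, 0.25], "fingers": 255}, {"travel": [0.6, -0.95, 0.05], "delta_rot": [0, 0, 0.25], "fingers": 255}, {"travel": [0.6, -0.95, 0.05], "delta_rot": [0, 0, 0.25], "fingers": 255}])

```text
time_s: 1.7
position: [0.488, 0.0397, 0.2387]
tool_rot: [[-0.997, -0.078, -0.008], [-0.078, 0.997, -0.006], [0.008, -0.005, -1.0]]
ft_force: [0.3, 0.6, -0.2]
grip_width: 0.0
```

Emit:
servo_tool(commands=[{"travel": [0.55, -0.85, 0], "fingers": 255}, {"travel": [0.55, -0.85, 0], "fingers": 255}, {"travel": [0.5, -0.8, 0], "fingers": 255}, {"travel": [0.5, -0.8, 0], "fingers": 255}, {"travel": [0, 0, -0.8], "fingers": 255}, {"travel": [0, 0, -0.8], "fingers": 255}, {"travel": [0, 0, -0.5], "fingers": 255}, {"travel": [0, 0, 0], "fingers": 255}])

```text
validation failed for argument at $.co...
```

```bash
python3 - <<'E'
from h import *
o=observe();print(o["position"],o["ft_force"],o["tool_rot"][:,2],o["q"])
for n in("side","top"):
    im=get_image(n)[:,:,::-1].copy()
    pr=proj(n,[o["position"],[.551,-.0587,.119]]);print(n,pr)
    x0,y0=(260,170) if n=="side" else (300,140)
    cr=cv2.resize(im[y0:y0+130,x0:x0+180],None,fx=4,fy=4,interpolation=2)
    cv2.imwrite(f"pics/{n}1.png",cr)
E
```

```text
[0.4880392  0.03967897 0.23867876] [ 0.29163773  0.6476076  -0.23787726] [-0.00780026 -0.00607251 -0.99995114] [  -9.01257008   15.62392633   82.43949043   -0.4173885    82.32369805
 -103.40691744]
side [[287.94396267 173.58961995]
 [339.25678269 265.17021622]]
top [[391.33180269 223.29881935]
 [420.30145015 206.10969989]]
```

View pics/side1.png

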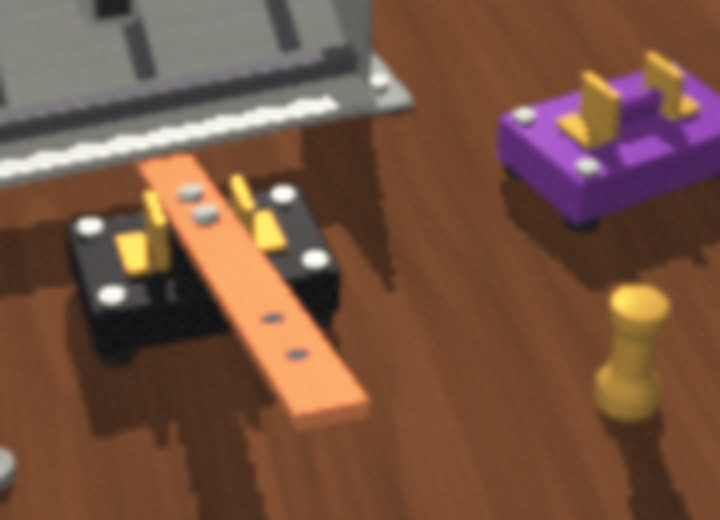

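View pics/top1.png

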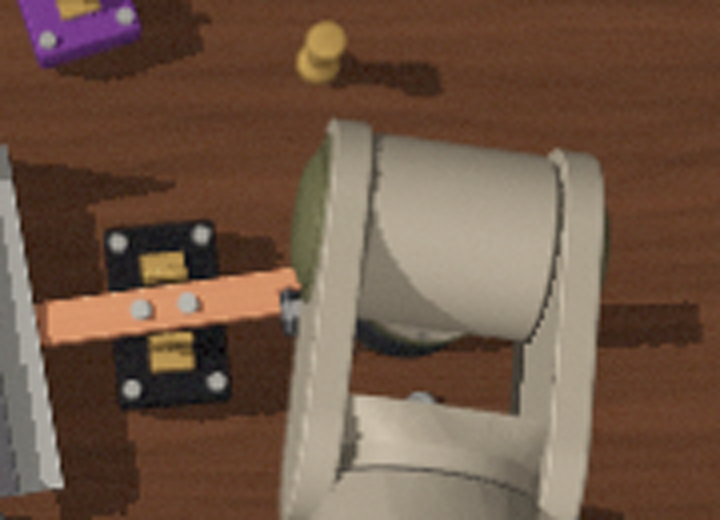

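The call was refused, most likely because `delta_rot` was missing, and nothing moved. The pictures show the bar untouched, with its tip at side crop (330,410) and the fingers behind it. I'll repeat the move with `delta_rot` filled in.

Emit:
servo_tool(commands=[{"travel": [0.55, -0.85, 0], "delta_rot": [0, 0, 0], "fingers": 255}, {"travel": [0.55, -0.85, 0], "delta_rot": [0, 0, 0], "fingers": 255}, {"travel": [0.5, -0.8, 0], "delta_rot": [0, 0, 0], "fingers": 255}, {"travel": [0.5, -0.8, 0], "delta_rot": [0, 0, 0], "fingers": 255}, {"travel": [0, 0, -0.8], "delta_rot": [0, 0, 0], "fingers": 255}, {"travel": [0, 0, -0.8], "delta_rot": [0, 0, 0], "fingers": 255}, {"travel": [0, 0, -0.5], "delta_rot": [0, 0, 0], "fingers": 255}, {"travel": [0, 0, 0], "delta_rot": [0, 0, 0], "fingers": 255}])

```text
time_s: 2.6
position: [0.5517, -0.0608, 0.1712]
tool_rot: [[-0.997, -0.072, -0.012], [-0.072, 0.997, -0.004], [0.013, -0.003, -1.0]]
ft_force: [0.5, -0.1, 0.3]
grip_width: 0.0001
```

```bash
python3 - <<'E'
from h import *
o=observe();print(o["position"],o["ft_force"],o["tool_rot"][:,2],o["q"])
for n in("side","top"):
    im=get_image(n)[:,:,::-1].copy()
    pr=proj(n,[o["position"],[.551,-.0587,.119]]);print(n,pr)
    x0,y0=(260,170) if n=="side" else (300,140)
    cr=cv2.resize(im[y0:y0+130,x0:x0+180],None,fx=4,fy=4,interpolation=2)
    cv2.imwrite(f"pics/{n}2.png",cr)
E
```

```text
[ 0.55174884 -0.06083249  0.17123719] [ 0.52125308 -0.08398741  0.31170881] [-0.01230343 -0.00378662 -0.99991714] [ -18.30949591   25.47572809   78.78870406   -0.4398805    76.33707238
 -112.34778199]
side [[340.27660843 239.97656761]
 [339.25678269 265.17021622]]
top [[425.28809385 201.97435779]
 [420.30145015 206.10969989]]
```

View pics/side2.png

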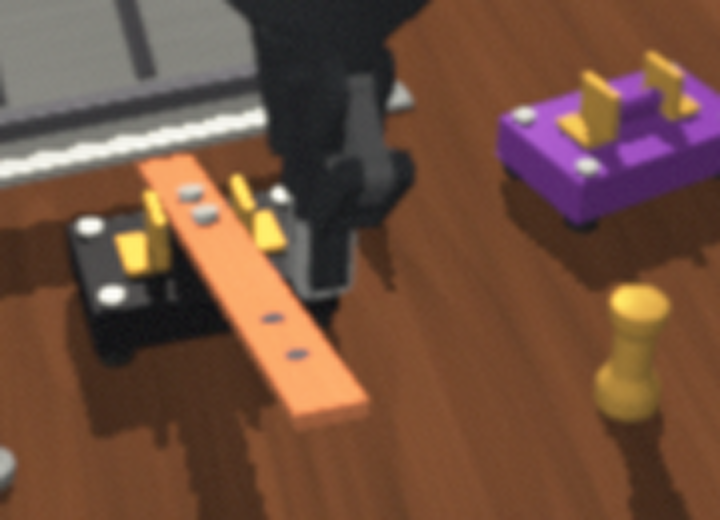

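View pics/top2.png

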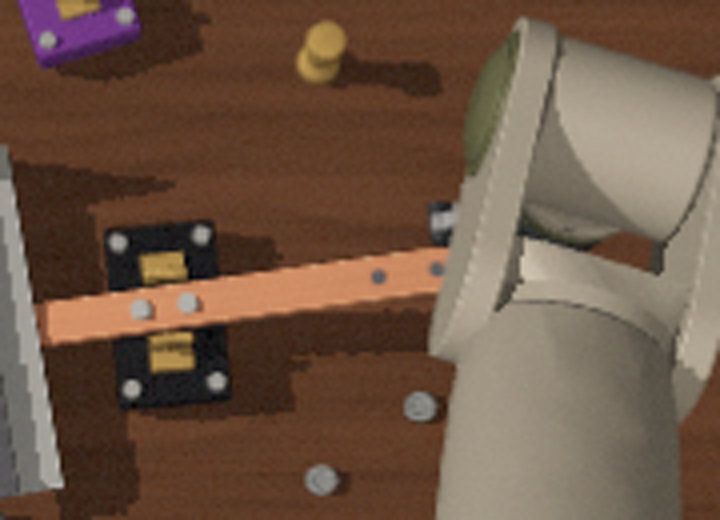

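The side view shows the fingertips (side crop 295–350, 260–298) hovering above the bar end. Their projected TCP agrees with the picture. Die and seals are untouched. Next I lower to contact.

Emit:
servo_tool(commands=[{"travel": [0, 0, -0.6], "delta_rot": [0, 0, 0], "fingers": 255}, {"travel": [0, 0, -0.5], "delta_rot": [0, 0, 0], "fingers": 255}, {"travel": [0, 0, -0.3], "delta_rot": [0, 0, 0], "fingers": 255}, {"travel": [0, 0, -0.2], "delta_rot": [0, 0, 0], "fingers": 255}, {"travel": [0, -0.03, -0.2], "delta_rot": [0, 0, 0], "fingers": 255}, {"travel": [0, -0.03, -0.2], "delta_rot": [0, 0, 0], "fingers": 255}])

```text
time_s: 3.3
position: [0.5559, -0.0628, 0.1188]
tool_rot: [[-0.997, -0.074, 0.005], [-0.074, 0.997, -0.01], [-0.004, -0.01, -1.0]]
ft_force: [-3.2, -1.0, 16.8]
grip_width: 0.0001
```

Emit:
servo_tool(commands=[{"travel": [-0.08, -0.04, -0.25], "delta_rot": [0, 0, 0], "fingers": 255}, {"travel": [-0.05, -0.04, -0.25], "delta_rot": [0, 0, 0], "fingers": 255}, {"travel": [-0.03, -0.04, -0.25], "delta_rot": [0, 0, 0], "fingers": 255}, {"travel": [0, -0.03, -0.25], "delta_rot": [0, 0, 0], "fingers": 255}])

```text
time_s: 3.7
position: [0.5563, -0.0687, 0.0956]
tool_rot: [[-0.997, -0.074, 0.024], [-0.074, 0.997, -0.015], [-0.022, -0.017, -1.0]]
ft_force: [-0.9, 1.0, 8.7]
grip_width: -0.0
```

```bash
python3 - <<'E'
from h import *
o=observe();print(o["position"],o["ft_force"],o["tool_rot"][:,2])
for n in("side","top"):
    im=get_image(n)[:,:,::-1].copy()
    x0,y0=(260,170) if n=="side" else (300,140)
    cr=cv2.resize(im[y0:y0+130,x0:x0+180],None,fx=4,fy=4,interpolation=2)
    cv2.imwrite(f"pics/{n}3.png",cr)
E
```

```text
[ 0.5563061  -0.06872876  0.09563902] [-0.89881913  0.95484157  8.66706803] [ 0.02353586 -0.01529044 -0.99960606]
```

View pics/side3.png

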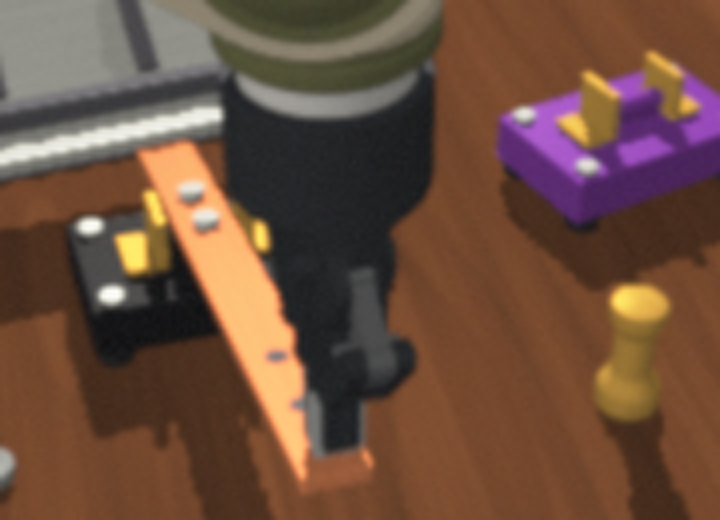

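The bar tip is down at side crop (335,475) and the lip is rising. The fingertips sit on the bar's end about 4 mm right of centre. I'll continue pressing with a small correction to x and tilt.

Emit:
servo_tool(commands=[{"travel": [-0.12, -0.03, -0.25], "delta_rot": [0.05, 0.1, 0], "fingers": 255}, {"travel": [-0.12, -0.03, -0.25], "delta_rot": [0.05, 0.1, 0], "fingers": 255}, {"travel": [-0.1, -0.02, -0.25], "delta_rot": [0.05, 0.1, 0], "fingers": 255}, {"travel": [-0.08, 0, -0.25], "delta_rot": [0.05, 0.1, 0], "fingers": 255}, {"travel": [-0.05, 0, -0.25], "delta_rot": [0.05, 0.1, 0], "fingers": 255}])

```text
time_s: 4.3
position: [0.5518, -0.0732, 0.0677]
tool_rot: [[-0.997, -0.074, 0.001], [-0.074, 0.997, 0.004], [-0.001, 0.004, -1.0]]
ft_force: [-1.1, 2.2, 16.4]
grip_width: -0.0003
```

Emit:
servo_tool(commands=[{"travel": [-0.02, 0.03, -0.25], "delta_rot": [0, 0.03, 0], "fingers": 255}, {"travel": [-0.02, 0.03, -0.25], "delta_rot": [0, 0.03, 0], "fingers": 255}, {"travel": [-0.02, 0.03, -0.25], "delta_rot": [0, 0.03, 0], "fingers": 255}, {"travel": [-0.02, 0.03, -0.25], "delta_rot": [0, 0.03, 0], "fingers": 255}, {"travel": [-0.02, 0.03, -0.25], "delta_rot": [0, 0.03, 0], "fingers": 255}])

```text
time_s: 4.8
position: [0.5554, -0.0742, 0.0405]
tool_rot: [[-0.997, -0.074, 0.007], [-0.074, 0.997, -0.009], [-0.006, -0.01, -1.0]]
ft_force: [-3.4, -5.3, 12.7]
grip_width: -0.0001
```

```bash
python3 - <<'E'
from h import *
o=observe();print(o["position"],o["ft_force"],o["tool_rot"][:,2])
for n in("side","top"):
    im=get_image(n)[:,:,::-1].copy()
    x0,y0=(220,130) if n=="side" else (230,140)
    cr=cv2.resize(im[y0:y0+180,x0:x0+230],None,fx=3,fy=3,interpolation=2)
    cv2.imwrite(f"pics/{n}4.png",cr)
E
```

```text
[ 0.55544088 -0.07419623  0.04045503] [-3.37523625 -5.27733371 12.73405627] [ 0.0065434  -0.00935778 -0.99993481]
```

View pics/side4.png

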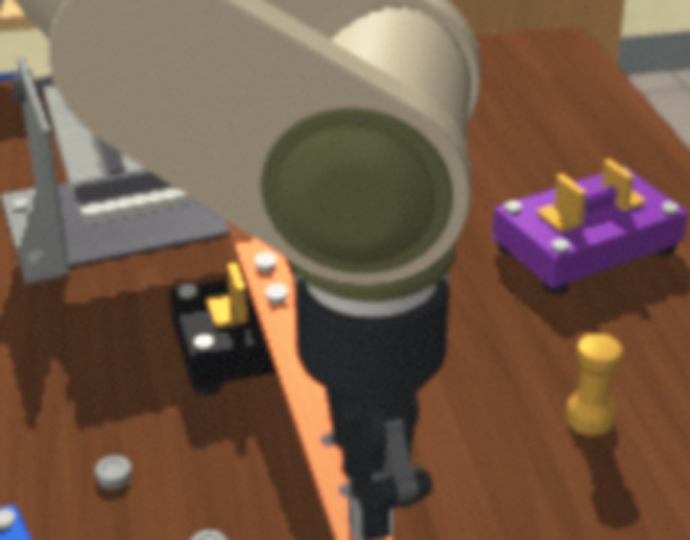

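View pics/top4.png

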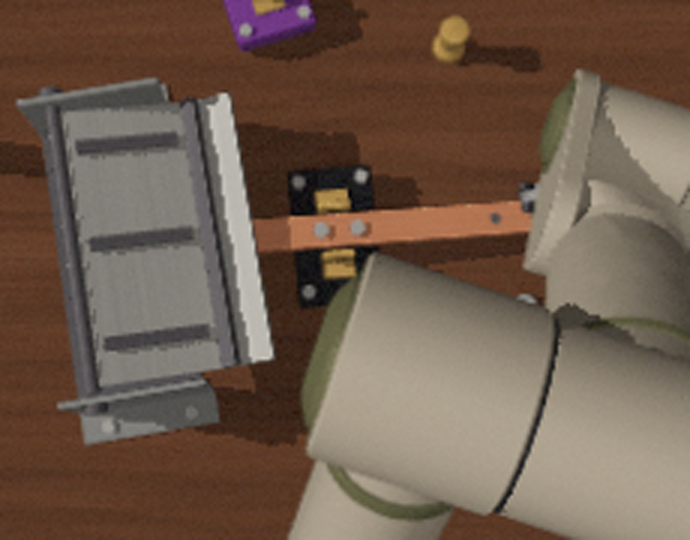

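The flap is lifting: its white lip is up, at side crop (130,205), and the bar runs under it and over the black base. The seals and die haven't moved. I'll press the last 16–18 mm.

Emit:
servo_tool(commands=[{"travel": [-0.1, 0, -0.22], "delta_rot": [0.05, 0.04, 0], "fingers": 255}, {"travel": [-0.1, 0, -0.22], "delta_rot": [0.05, 0.04, 0], "fingers": 255}, {"travel": [-0.1, 0, -0.2], "delta_rot": [0.03, 0.04, 0], "fingers": 255}, {"travel": [-0.05, 0, -0.1], "delta_rot": [0, 0.03, 0], "fingers": 255}])

```text
time_s: 5.3
position: [0.5528, -0.0753, 0.0243]
tool_rot: [[-0.997, -0.072, 0.014], [-0.072, 0.997, 0.001], [-0.014, 0.0, -1.0]]
ft_force: [0.5, 3.7, 10.4]
grip_width: -0.0002
```

Emit:
servo_tool(commands=[{"travel": [0, 0, -0.07], "delta_rot": [0, 0.03, 0], "fingers": 255}, {"travel": [0, 0, -0.05], "delta_rot": [0, 0, 0], "fingers": 255}])

```text
time_s: 5.5
position: [0.5538, -0.075, 0.0228]
tool_rot: [[-0.997, -0.072, 0.013], [-0.072, 0.997, 0.001], [-0.014, 0.0, -1.0]]
ft_force: [-4.5, 2.3, 9.6]
grip_width: 0.0003
```

```bash
python3 - <<'E'
from h import *
for i in range(3):
  for n in("side","top"):
    o=observe();print(o["time_s"],o["position"],o["ft_force"])
    im=get_image(n)[:,:,::-1].copy()
x=get_image("side")[:,:,::-1].copy();t=get_image("top")[:,:,::-1].copy()
cv2.imwrite("pics/side5.png",x[100:400,180:480].repeat(2,0).repeat(2,1))
cv2.imwrite("pics/top5.png",cv2.resize(t[140:300,230:460],None,fx=3,fy=3,interpolation=2))
print(observe()["q"], observe()["position"])
E
```

```text
5.5 [ 0.5537813  -0.0749504   0.02282436] [-4.48964408  2.28431127  9.58532909]
5.55 [ 0.55373798 -0.07498641  0.02276809] [-2.88443415  1.18652406  9.14134117]
5.6 [ 0.55367926 -0.07499594  0.02279166] [-2.97397036  2.6257898   9.1702625 ]
5.65 [ 0.55368864 -0.0749774   0.0227939 ] [-3.2211996   2.07024618  8.56600497]
5.7 [ 0.55367312 -0.07499407  0.02279758] [-3.3956977   1.55444914  8.17975333]
5.75 [ 0.55366359 -0.07500239  0.02280991] [-3.20210717  1.86483392  8.78813955]
[ -20.00876915   35.80868361   89.13941944    0.40975181   54.35841181
 -114.37123928] [ 0.55367083 -0.07497514  0.02282162]
```

View pics/side5.png

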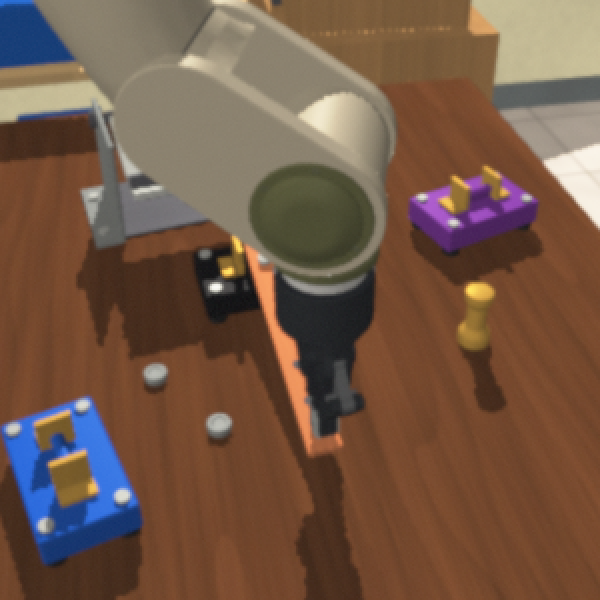

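View pics/top5.png

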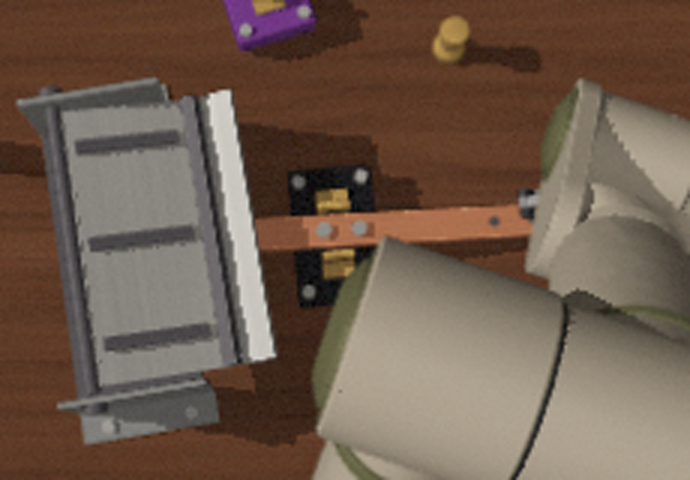

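Emit:
servo_tool(commands=[{"travel": [-0.08, 0, -0.15], "delta_rot": [0, 0.05, 0], "fingers": 255}, {"travel": [-0.05, 0, -0.12], "delta_rot": [0, 0.05, 0], "fingers": 255}])

```text
time_s: 6.1
position: [0.5524, -0.0747, 0.0176]
tool_rot: [[-0.997, -0.071, 0.011], [-0.071, 0.997, 0.001], [-0.011, 0.0, -1.0]]
ft_force: [1.4, 4.4, 9.1]
grip_width: 0.0
```

```bash
python3 - <<'E'
from h import *
for i in range(4):
    o=observe();print(o["time_s"],o["position"],o["ft_force"],np.abs(o["qvel"]).max())
    t=get_image("top")[:,:,::-1].copy()
x=get_image("side")[:,:,::-1].copy()
cv2.imwrite("pics/side6.png",x[100:400,180:480].repeat(2,0).repeat(2,1))
cv2.imwrite("pics/top6.png",cv2.resize(t[140:300,230:460],None,fx=3,fy=3,interpolation=2))
u=np.array([-.0736,.9973,0])
L=plane("top",(309.1,217.8),.042);H=L+.145*u;H[2]=.115
a0=np.arctan2(-.073,.145);r=np.hypot(.145,.073)
for a in(0,.3,.35,.4,.45):
    P=H-u*r*np.cos(a0+a);P[2]=.115+r*np.sin(a0+a);print(a,P,proj("top",P))
E
```

```text
6.1 [ 0.55240378 -0.07470208  0.01757791] [1.44663153 4.3766569  9.06503369] 1.9235278806265625
6.15 [ 0.55236349 -0.07464218  0.01730958] [2.00801644 4.17307017 9.10332661] 0.3175914490409569
6.2 [ 0.55239662 -0.07466098  0.01744265] [1.06700593 4.35773384 7.92905221] 0.313052706199007
6.25 [ 0.55246315 -0.07465782  0.01754336] [1.52579488 3.57863    8.10512836] 0.19839438866448353
0 [0.53736161 0.2429537  0.042     ] [[309.1 217.8]]
0.3 [0.53847273 0.22789769 0.08811087] [[313.9378124  214.56489512]]
0.35 [0.53855691 0.22675696 0.09614597] [[314.27316532 214.02510067]]
0.4 [0.53861144 0.22601816 0.10422821] [[314.46380818 213.48851038]]
0.45 [0.53863616 0.22568314 0.11233736] [[314.50638261 212.95649306]]
```

View pics/side6.png

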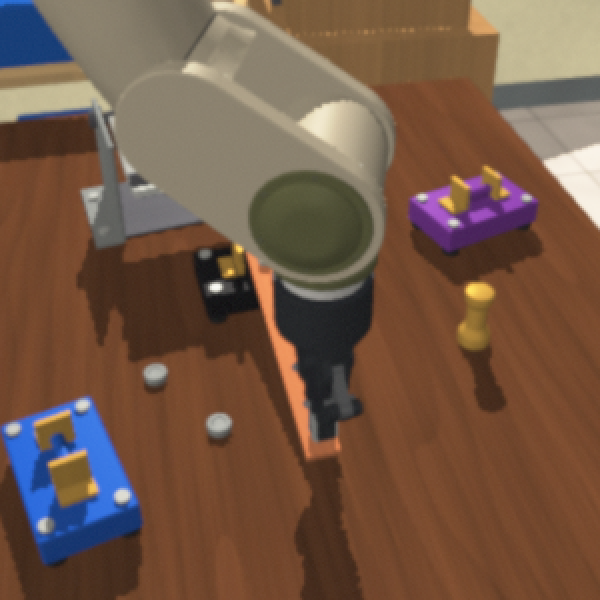

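View pics/top6.png

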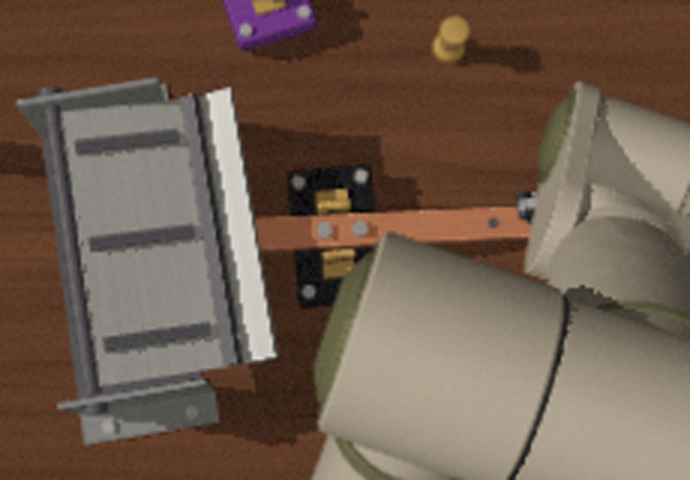

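```bash
python3 - <<'E'
from rig import *
o=observe();print(o["time_s"],o["position"],o["ft_force"]);print(close_job())
E
```

```text
6.35 [ 0.55243607 -0.07468201  0.01760735] [1.511086   3.56923263 8.94291214]
the job is handed in; nothing more can be done
None
```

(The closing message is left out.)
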